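# File a tube rack into the packed row and close the row up

## Task

Push the orange tube rack gently down by its handle into the narrow gap in the row, between the yellow-capped rack and the purple-capped one across the gap, nudging them apart until it stands fully home on the tray floor. Then slide it towards the stop, closing up the yellow-capped and end purple-capped racks before it, until you feel the end rack press lightly on the sprung black pad, and let go. Topple no rack, force nothing, do not ram the pad to its hard end, and leave the other things alone.

Things in the scene. Friction and masses are not known exactly. Their poses are not given: they have to be found in the camera images.
- tray: fixed white open tray in which the racks stand in a row along its y axis; +y points to the end with the sprung stop. Floor 6 mm thick (its top 6 mm above the origin), inside 92 mm wide in x between side walls 18 mm high; inner face of the -y end wall at y = -86 mm, 40 mm high. Origin at table level, x in the middle of the tray.
- stop_block: grey block of the end stop, 84 x 22 x 40 mm, fixed across the +y end of the tray, origin at the centre of its underside. On its -y side a black rubber pad (70 wide, about 26 high) faces the row; the pad's face stands 31 to 61 mm before the block's origin, set differently each time and NOT measured: find it by feel. The pad is sprung and damped: it yields about 3 N per mm, 3 mm in all, then it is hard; it returns slowly when let go.
- rack_a: slim grey tube rack with three capped tubes, loose, 0.17 to 0.29 kg, sliding on the tray floor under a side push of 0.4 to 1 N: plinth 80 (x) x 30 (y) x 24 mm high, above it a 16 mm thick row of tubes, top 96 mm above the underside. Origin: centre of the underside; z up, y along the row towards the stop. Purple caps; the rack nearest the stop, 3 to 37 mm from the pad at the start.
- rack_b: slim grey tube rack with three capped tubes, loose, 0.17 to 0.29 kg, sliding on the tray floor under a side push of 0.4 to 1 N: plinth 80 (x) x 30 (y) x 24 mm high, above it a 16 mm thick row of tubes, top 96 mm above the underside. Origin: centre of the underside; z up, y along the row towards the stop. Yellow caps; second, next to rack_a (1 to 4 mm between them); the gap is on its -y side.
- rack_c: slim grey tube rack with three capped tubes, loose, 0.17 to 0.29 kg, sliding on the tray floor under a side push of 0.4 to 1 N: plinth 80 (x) x 30 (y) x 24 mm high, above it a 16 mm thick row of tubes, top 96 mm above the underside. Origin: centre of the underside; z up, y along the row towards the stop. Purple caps; third, on the other side of the gap; the gap between the plinths of rack_b and rack_c is 17 to 20 mm at the start.
- rack_d: slim grey tube rack with three capped tubes, loose, 0.17 to 0.29 kg, sliding on the tray floor under a side push of 0.4 to 1 N: plinth 80 (x) x 30 (y) x 24 mm high, above it a 16 mm thick row of tubes, top 96 mm above the underside. Origin: centre of the underside; z up, y along the row towards the stop. Blue caps; fourth, next to rack_c (1 to 4 mm between them); 15 mm or more of free tray lies beyond it.
- orange_rack: orange rack with two red-capped tubes and a tall handle, loose, 0.2 to 0.31 kg. Body 80 (x) x 30 (y) mm, wedge-shaped foot: 12 mm thick in y from 0 to 2 mm, widening evenly to the full 30 mm at 16 mm above the underside, 30 mm thick up to 30 mm. Handle at the middle: 30 (x) x 14 (y) mm upright bar, its top 142 mm above the underside; the tubes (at x = +-28 mm) end at 96 mm. Origin: centre of the underside, z up. It starts upright in the steel stand.
- stand: fixed steel parking stand, floor 4 mm thick, two rails along its x, 22 mm over the floor and 33 mm apart, that keep the orange rack upright; the rack lifts straight up out of it. Origin at table level, centre.
- brown_bottle: bystander: brown bottle with white cap, 68 mm across, 150 mm high, origin under its centre
- cup_1: bystander: white specimen pot with orange lid, 60 mm across, 69 mm high, origin under its centre
- cup_2: bystander: a second such pot, same size
- tape_roll: bystander: white tape roll lying flat, 60 mm across, 22 mm high
- pen_pot: bystander: black pen pot with pens, 76 mm across, about 155 mm high

How it is judged:
At the end, for the whole second after the job is handed in: All racks upright (0.06 rad) on the tray floor (orange underside within 2.5 mm), the orange one at rest, square within 0.1 rad, between rack_b and rack_c; at most 3 mm between orange, rack_b and rack_a; rack_a presses on the stop pad with over 0.3 N (z of orange_rack in the frame of tray between 0.003 and 0.0085 m and angle between each of orange_rack, rack_a, rack_b, rack_c, rack_d's own z axis and vertical below 0.06 rad and angle between the y axis of orange_rack and the y axis of tray, either way round below 0.1 rad and y of orange_rack in the frame of rack_b between -0.033 and -0.027 m and y of rack_b in the frame of rack_a above -0.033 m and y of rack_c in the frame of rack_b below -0.056 m and contact force between stop_block and rack_a above 0.3 N and linear speed of orange_rack below 0.01 m/s and z of each of rack_a, rack_b, rack_c, rack_d in the frame of tray below 0.009 m); the robot touches nothing.
It fails at once if a rack of the row toppled (leaning more than 20 degrees) (angle between any of rack_a, rack_b, rack_c, rack_d's own z axis and vertical above 0.35 rad).
It fails at once if the row rammed against the stop (over 11 N) (contact force between stop_block and anything else above 11 N).
It fails at once if the orange rack forced against another rack (over 25 N) (contact force between orange_rack and rack_a above 25 N or contact force between orange_rack and rack_b above 25 N or contact force between orange_rack and rack_c above 25 N or contact force between orange_rack and rack_d above 25 N).
It fails at once if the orange rack rammed into the tray (over 30 N) (contact force between orange_rack and tray above 30 N).
It fails at once if a bystander moved more than 25 mm (distance of any of brown_bottle, cup_1, cup_2, tape_roll, pen_pot from where it was at the start of the episode above 0.025 m).
It also fails if it takes over 54 s, if anything falls off the work surface, if the arm or the gripper's body presses on something with over 40 N, if the wrist force passes 120 N, or if a joint passes its speed limit or range.

## Robot

A 6-joint arm with a two-finger parallel gripper is mounted at the origin on the work surface. World frame = base frame: x ahead of the robot, y to its left, z up, the work surface at z = 0. Lengths are in m, angles in rad, forces in N, time in s.
With the tool pointing down it reaches from about 0.35 to 0.875 m from the base axis. Payload 4.2 kg.
Tool frame: the origin (TCP) lies on the front face of the gripper's body, between the roots of the fingers; the fingertips stand 73 mm ahead of it and the grasp point (between the pads) lies 54 mm ahead of it; y points along the fingers, z is the direction in which the jaws open and shut, and the axes are right-handed (so a half turn about y gives the same grasp; the last joint's range is limited). The gripper opens to 85 mm and grips with 20 to 120 N. Pads are 22 mm wide; open, the fingers measure 114 mm over their backs; the gripper's body (76 mm by 85 mm) begins 54 mm behind the grasp point. The pads swing forward as they close: fully open they stand 13 mm farther back than shut.
Start: joints at [-0.848, 0.385, 0.008, 0, -1.194, -0.259], TCP at [0.28, -0.559, 0.304] pointing down, gripper open.
Joint ranges: [-3.14, 3.14], [-1.21, 2.06], [-1.07, 1.41], [-3.16, 2.05], [-2.99, -0.16], [-3.1, 3.1]. Speed limits (rad/s): [2.79, 2.79, 3.14, 3.14, 3.14, 3.14].

## Interface

Orientations are given as a rotation vector (axis times angle).
In Python, from cell import bot, viewer, models gives the robot as it stands.
- The arm moves only by the tool play_rows, never from a script. Its argument "moves" is a list of rows, each a list of 7 numbers: the closure, from 0 (fully open) to 1 (shut), then the shift along the world's x, y, z in cm, then the turn, a rotation vector about the world's x, y, z in rad. A call has 1 to 12 rows; each row is the pose to reach, as a shift and turn from the pose commanded when the call began; what a row does not reach only later rows make up. A row lasts 1/12 s, in which the tool goes at most 41.7 mm and 7.16 degrees, less where a joint would pass 70% of its speed; a pose out of reach is approached as far as the arm can. A call with a gripper value outside its range is refused whole. The fingers move at their own pace and stop on an object; "force" is the grip in N (left out, the last holds). Time passes only in rows, so rows that repeat a pose let the fingers close. It gives the time, the measured TCP pose, the force and the opening at its end, in the units of the state.
- bot.state(): the state, without advancing time (a new reading comes with each control period).
- viewer.camera(name): name is "scene" or "top" or "wrist"; returns the picture (480x640x3 uint8, red, green, blue); there is no depth.
- viewer.calibration(name): a dict with "fx", "fy", "cx", "cy" (pixels), "position" and "rotation" of the camera in the world; the wrist camera has in their place "hand_eye" (4x4, takes a point from camera to tool coordinates, whose origin is the TCP and whose axes are the tool frame's). Camera axes: x right, y up, looking along -z (the intrinsics and any distortion apply to the point x, -y, -z); pixel columns grow to the right and rows downward; lengths in m; the calibration is good to about 2 mm. A picture is of the moment at which its call begins: read the wrist's pose just before it. calibration takes no time and is no camera call.
- bot.sign_off(): hands the job in, once; it reports no verdict.
Trained networks look in the newest picture that a camera, given by its name, has taken for a name from the list of things; names that differ only in an ending like _2 or _b are one class to them, and where a whole thing is asked for, a point or a joint stands for the part that bears it (a point fixed in the world has none). Each returns a list of dicts, best first, with "conf" (0 to 1); they miss things now and then, are a little off and sometimes report something else, mostly with a low value. They report only what shows in the picture. A call takes as long as a camera call.
- models.trace(query, camera): "pixels" (480x640 bool, what is visible of it).
- models.mark_of(query, camera): "location" ([x, y, z] in m, in world coordinates, good to about 4 mm: a listed point, or the origin of a listed thing).
The state is a dict: "time": time; "joints": joint angles; "joint_velocities": joint speeds; "joint_efforts": joint torques, N m; "ee_pos": TCP position; "tool_rot": TCP orientation; "force": force on the tool from outside, world axes, zero at the start; "ft_torque": the same for the moment, N m; "width": finger opening in m.
Only numpy, scipy, OpenCV 4.12 (cv2) and the standard library are available. Lean on these libraries where they do the work, as an engineer would, in place of code of your own. Each camera call takes 0.05 s, during which the arm holds its last target.

## Working session

There is one attempt and no reset: what is moved stays moved. The work goes in short steps, Python scripts to look and compute and a tool call to move; the robot and the scene stay as the last step left them, time stands still between calls to the robot, and variables do not carry over. Pictures are saved under pics/ and viewed, and the job is handed in when it is done.

Besides the shell and the picture viewer there is one more tool, called as name(argument=value, ...) on one line, values as JSON. play_rows: Moves the arm, as the interface text tells. Its arguments: {"type":"object","properties":{"moves":{"type":"array"},"force":{"type":"number"}},"required":["moves"]}

```bash
ls; mkdir -p pics; python3 - <<'E'
from cell import bot, viewer, models
import cv2,numpy as np
s=bot.state(); print(s)
for c in ["scene","top","wrist"]:
    im=viewer.camera(c); cv2.imwrite(f"pics/{c}0.png",im[:,:,::-1])
    print(c,viewer.calibration(c))
    if c!="wrist":
        for q in ["tray","stop_block","rack_a","rack_c","orange_rack","stand","brown_bottle","cup_1","tape_roll","pen_pot"]:
            print(q,[(np.round(d["location"],3).tolist(),round(d["conf"],2)) for d in models.mark_of(q,c)][:5])
print(bot.state()["time"])
E
```

```text
pics
{'time': 0.0, 'joints': array([-8.48392760e-01,  3.85563547e-01,  6.59081222e-03, -5.37224271e-04,
       -1.19400852e+00, -2.58641474e-01]), 'joint_velocities': array([ 0.00115426, -0.0015583 ,  0.00040962,  0.00155452, -0.00035519,
       -0.00010209]), 'joint_efforts': array([ 2.42714596e-03, -3.92289519e+01,  1.88401508e+01,  4.18636590e+00,
       -4.67875347e-03, -2.77917870e-06]), 'ee_pos': array([ 0.27942321, -0.55856284,  0.30279782]), 'tool_rot': array([-1.53789037, -0.36291666,  0.36384815]), 'force': array([ 0.3126279 , -0.39380424, -0.2785245 ]), 'ft_torque': array([-0.01135598,  0.04004211,  0.00642369]), 'width': 0.0854529218624193}
scene {'fx': 443.73491577573037, 'fy': 443.73491577573037, 'cx': 321.45175479393384, 'cy': 236.3082074714372, 'position': array([ 1.29195928, -0.33045488,  0.95027175]), 'rotation': array([0.63813196, 0.43483353, 1.10012061])}
tray [([0.528, 0.046, 0.001], 0.97)]
stop_block [([0.517, 0.184, 0.006], 0.82), ([0.396, -0.419, 0.001], 0.64)]
rack_a [([0.522, 0.11, 0.004], 0.96), ([0.529, 0.03, 0.008], 0.77), ([0.527, 0.076, 0.005], 0.75), (
[... 1222 characters left out ...]
]
brown_bottle [([0.394, 0.398, -0.002], 0.62)]
cup_1 [([0.709, -0.136, -0.001], 0.86), ([0.722, -0.326, 0.003], 0.56)]
tape_roll [([0.391, -0.42, -0.003], 0.66), ([0.521, 0.109, 0.005], 0.61)]
pen_pot [([0.681, 0.341, 0.004], 0.79)]
wrist {'fx': 332.1728304985911, 'fy': 332.1728304985911, 'cx': 320.6048743961961, 'cy': 235.22472751154112, 'hand_eye': array([[-4.23327211e-04, -9.65398376e-01, -2.60779209e-01,
        -6.78361163e-02],
       [ 2.01999813e-04,  2.60779144e-01, -9.65398465e-01,
        -6.82686845e-02],
       [ 9.99999890e-01, -4.61356792e-04,  8.46153838e-05,
         6.55787006e-04],
       [ 0.00000000e+00,  0.00000000e+00,  0.00000000e+00,
         1.00000000e+00]])}
1.15
```

View pics/scene0.png

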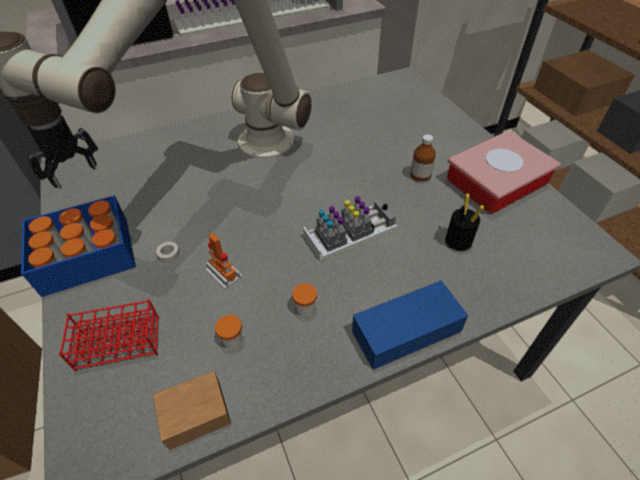

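View pics/top0.png

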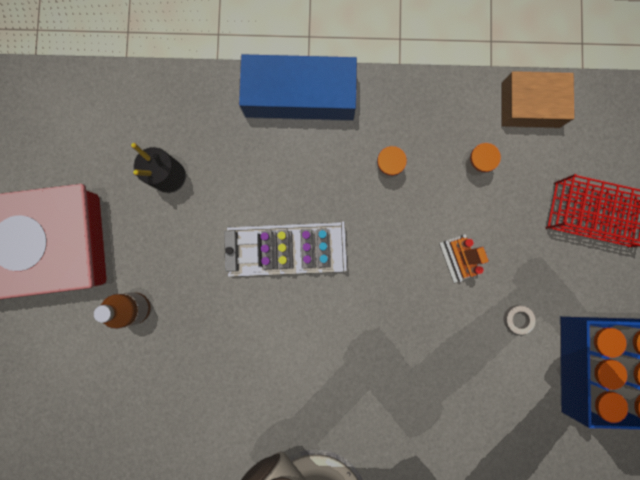

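```bash
cat > h.py <<'E'
import numpy as np,cv2
from scipy.spatial.transform import Rotation as R
from cell import bot,viewer,models
def ray(cam,u,v,s=None):
    c=viewer.calibration(cam)
    d=np.array([(u-c['cx'])/c['fx'],-(v-c['cy'])/c['fy'],-1.])
    if cam=='wrist':
        s=s or bot.state(); T=np.eye(4);T[:3,:3]=R.from_rotvec(s['tool_rot']).as_matrix();T[:3,3]=s['ee_pos']
        T=T@c['hand_eye']; return T[:3,3],T[:3,:3]@d
    return np.array(c['position']),R.from_rotvec(c['rotation']).as_matrix()@d
def plane(cam,u,v,z,s=None):
    p,d=ray(cam,u,v,s); return p+d*(z-p[2])/d[2]
def proj(cam,P,s=None):
    c=viewer.calibration(cam)
    if cam=='wrist':
        s=s or bot.state(); T=np.eye(4);T[:3,:3]=R.from_rotvec(s['tool_rot']).as_matrix();T[:3,3]=s['ee_pos'];T=T@c['hand_eye'];Rm,p=T[:3,:3],T[:3,3]
    else: Rm=R.from_rotvec(c['rotation']).as_matrix();p=np.array(c['position'])
    q=(np.array(P)-p)@Rm
    return np.stack([c['cx']+c['fx']*q[...,0]/-q[...,2],c['cy']-c['fy']*q[...,1]/-q[...,2]],-1)
E
python3 - <<'E'
import cv2
a=cv2.imread('pics/top0.png')
cv2.imwrite('pics/c1.png',cv2.resize(a[210:290,215:355],None,fx=5.5,fy=5.5,interpolation=cv2.INTER_CUBIC))
cv2.imwrite('pics/c2.png',cv2.resize(a[225:290,430:500],None,fx=8,fy=8,interpolation=cv2.INTER_CUBIC))
E
```

```text
(no output)
```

View pics/c1.png

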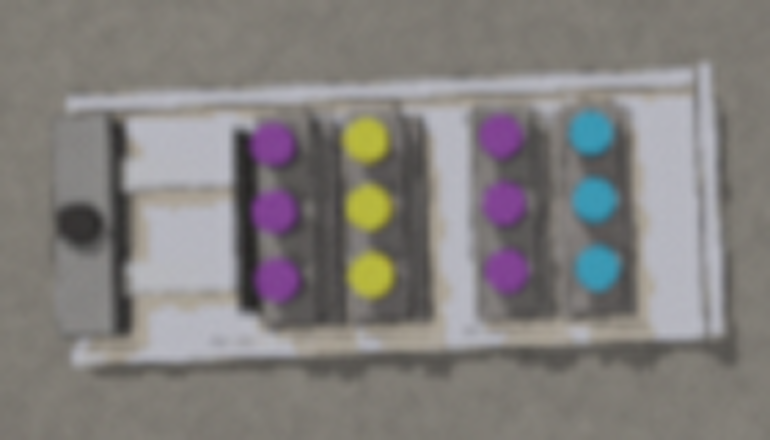

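View pics/c2.png

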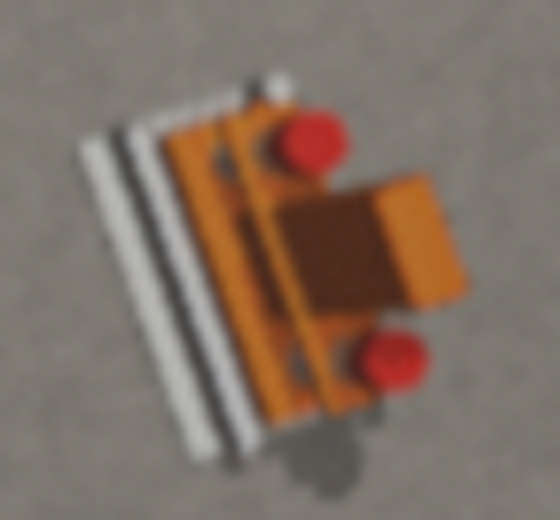

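```bash
cat > caps.py <<'E'
from h import *
def caps(im,cam,ranges,box,z,s=None,minA=8):
    hsv=cv2.cvtColor(im,cv2.COLOR_RGB2HSV); out={}
    for n,(lo,hi) in ranges.items():
        m=cv2.inRange(hsv,np.array(lo),np.array(hi))
        k=np.zeros_like(m); x0,y0,x1,y1=box; k[y0:y1,x0:x1]=m[y0:y1,x0:x1]
        N,_,st,ce=cv2.connectedComponentsWithStats(k)
        out[n]=[(plane(cam,*ce[i],z,s)[:2],ce[i],st[i,4]) for i in range(1,N) if st[i,4]>=minA]
    return out
RG=dict(purple=((135,80,50),(165,255,255)),yellow=((22,120,100),(35,255,255)),blue=((90,120,80),(110,255,255)))
E
python3 - <<'E'
from caps import *
im=cv2.imread('pics/top0.png')[:,:,::-1].copy()
np.set_printoptions(precision=4,suppress=True)
o=caps(im,'top',RG,(215,210,355,290),0.102)
o2=caps(im,'top',{'red':((170,150,80),(180,255,255)),'red0':((0,200,80),(4,255,255))},(430,225,500,290),0.100)
for d in (o,o2):
  for n in d:
    for p,c,a in d[n]: print(n,p,c,a)
def c1(x,y,z):return plane('top',215+(x+.5)/5.5-.5,210+(y+.5)/5.5-.5,z)
# tray walls tops z=18+6?
print('wall top edge',c1(68,97,.018),c1(700,68,.018)); print('lower',c1(75,365,.018),c1(722,338,.018))
print('endwall',c1(700,62,.040),c1(715,335,.040))
print('block',c1(58,115,.04),c1(108,115,.04),c1(62,335,.04),c1(112,333,.04))
print('pad left/right top', c1(237,132,.032),c1(243,308,.032),c1(255,132,.03))
def c2(x,y,z):return plane('top',430+(x+.5)/8-.5,225+(y+.5)/8-.5,z)
h=[c2(380,195,.146),c2(428,175,.146),c2(468,290,.146),c2(415,308,.146)]
print('handle',h,np.mean(h,0))
print('rail',c2(85,145,.026),c2(195,460,.026))
E
```

```text
purple [0.551  0.0332] [305.6 234.4] 50
purple [0.5454 0.1138] [264.0741 236.1481] 54
purple [0.5275 0.0309] [306.4314 246.5294] 51
purple [0.5219 0.1126] [264.2414 248.1897] 58
purple [0.5037 0.0295] [306.7647 258.7647] 51
purple [0.4981 0.1101] [265.069 260.5  ] 58
yellow [0.5479 0.0802] [281.4082 235.3469] 49
yellow [0.5246 0.0789] [281.6415 247.3208] 53
yellow [0.5008 0.0768] [282.2885 259.5962] 52
blue [0.5529 0.0011] [322.1163 233.8837] 43
blue [ 0.5297 -0.0009] [322.8444 245.8222] 45
blue [ 0.5056 -0.0022] [323.1333 258.2889] 45
wall top edge [0.569  0.2048 0.018 ] [ 0.5872 -0.0399  0.018 ]
lower [0.4656 0.1976 0.018 ] [ 0.4829 -0.0509  0.018 ]
endwall [ 0.5869 -0.039   0.04  ] [ 0.4838 -0.0472  0.04  ]
block [0.5599 0.2036 0.04  ] [0.5604 0.1847 0.04  ] [0.4769 0.1984 0.04  ] [0.4781 0.1796 0.04  ]
pad left/right top [0.556  0.1367 0.032 ] [0.489  0.1318 0.032 ] [0.5564 0.1301 0.03  ]
handle [array([ 0.5292, -0.285 ,  0.146 ]), array([ 0.5341, -0.2961,  0.146 ]), array([ 0.5079, -0.3053,  0.146 ]), array([ 0.5034, -0.2931,  0.146 ])] [ 0.5186 -0.2949  0.146 ]
rail [ 0.5481 -0.2477  0.026 ] [ 0.4663 -0.2772  0.026 ]
```

```bash
python3 - <<'E'
from h import *
np.set_printoptions(precision=4,suppress=True)
s=bot.state();M=R.from_rotvec(s['tool_rot']).as_matrix();print(M);print(np.arctan2(M[1,2],M[0,2]), s['ee_pos'])
im=cv2.imread('pics/top0.png')[:,:,::-1]
for p in [(469,242),(479,270),(490,253)]: print(im[p[1],p[0]],cv2.cvtColor(im[p[1]:p[1]+1,p[0]:p[0]+1].copy(),cv2.COLOR_RGB2HSV))
E
```

```text
[[ 0.8944  0.0001 -0.4474]
 [ 0.4474  0.      0.8944]
 [ 0.0001 -1.     -0.    ]]
2.0346150658029933 [ 0.2796 -0.5589  0.3039]
[181  47  42] [[[  1 196 181]]]
[163  41  37] [[[  1 197 163]]]
[126 121 114] [[[ 18  24 126]]]
```

play_rows(moves=[[0,23.9,26.4,0,0,0,-0.118],[0,23.9,26.4,0,0,0,-0.118],[0,23.9,26.4,0,0,0,-0.118],[0,23.9,26.4,0,0,0,-0.118],[0,23.9,26.4,0,0,0,-0.118],[0,23.9,26.4,0,0,0,-0.118],[0,23.9,26.4,0,0,0,-0.118],[0,23.9,26.4,0,0,0,-0.118],[0,23.9,26.4,0,0,0,-0.118],[0,23.9,26.4,0,0,0,-0.118],[0,23.9,26.4,0,0,0,-0.118],[0,23.9,26.4,0,0,0,-0.118]])

```text
time: 2.15
ee_pos: [0.5183, -0.2951, 0.3038]
tool_rot: [-1.554, -0.271, 0.272]
force: [-1.1, -0.3, -0.7]
width: 0.0854
```

```bash
python3 - <<'E'
from h import *
np.set_printoptions(precision=4,suppress=True)
s=bot.state();M=R.from_rotvec(s['tool_rot']).as_matrix();print(M);print(s['time'],s['ee_pos'],s['force'])
im=viewer.camera('wrist');cv2.imwrite('pics/w1.png',im[:,:,::-1])
print(proj('wrist',[.5186,-.2949,.146],s))
E
```

```text
[[ 0.9408 -0.0005 -0.339 ]
 [ 0.339   0.      0.9408]
 [-0.0004 -1.      0.0002]]
2.15 [ 0.5183 -0.2951  0.3038] [-1.1246 -0.2578 -0.6704]
[320.147 245.099]
```

View pics/w1.png

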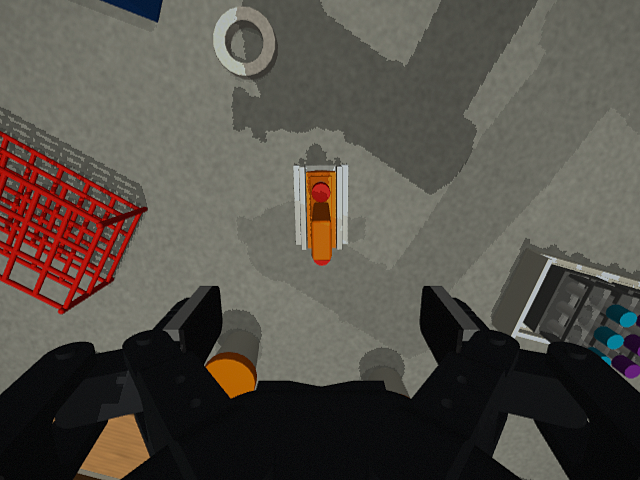

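play_rows(moves=[[0,0,0,-4,0,0,0.0],[0,0,0,-8,0,0,0.0],[0,0,0,-11,0,0,0.0],[0,0.1,0.05,-11.6,0,0,0],[0,0.1,0.05,-11.6,0,0,0],[1,0.1,0.05,-11.6,0,0,0],[1,0.1,0.05,-11.6,0,0,0],[1,0.1,0.05,-11.6,0,0,0],[1,0.1,0.05,-11.6,0,0,0],[1,0.1,0.05,-11.6,0,0,0],[1,0.1,0.05,-11.6,0,0,0],[1,0.1,0.05,-11.6,0,0,0]], force=40)

```text
time: 3.2
ee_pos: [0.5201, -0.2946, 0.1889]
tool_rot: [-1.555, -0.273, 0.271]
force: [-0.3, 0.4, 2.8]
width: 0.0134
```

```bash
python3 - <<'E'
from h import *
s=bot.state();print(s['time'],s['ee_pos'],s['force'],s['ft_torque'],s['width'])
im=viewer.camera('wrist');cv2.imwrite('pics/w2.png',im[:,:,::-1])
im=viewer.camera('scene');cv2.imwrite('pics/s2.png',cv2.resize(im[200:300,170:290,::-1],None,fx=6,fy=6,interpolation=cv2.INTER_CUBIC))
E
```

```text
3.2 [ 0.52009108 -0.29456471  0.1888826 ] [-0.29403326  0.35975553  2.77737678] [0.06862074 0.00230168 0.01666773] 0.013378060735039301
```

View pics/w2.png

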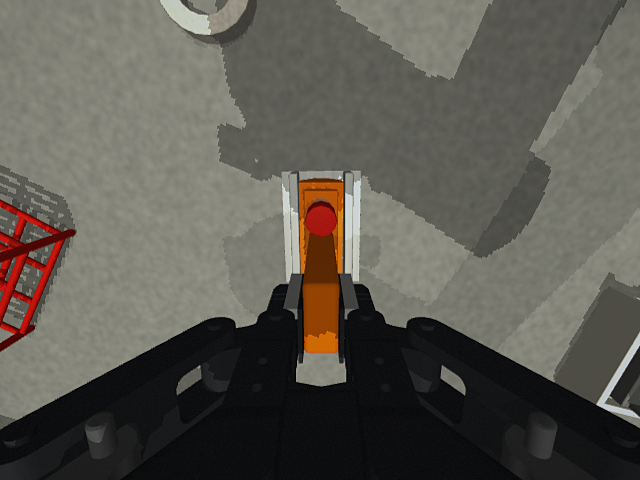

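View pics/s2.png

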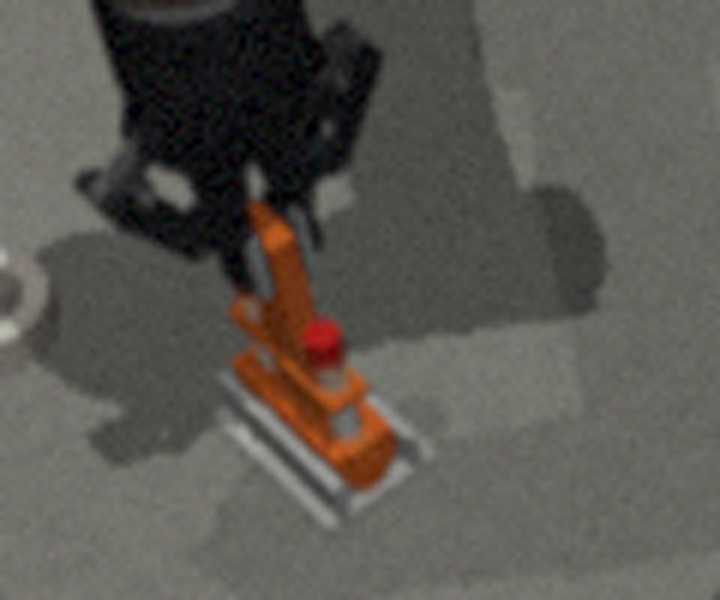

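play_rows(moves=[[1,0,0,3,0,0,0],[1,0,0,6,0,0,0],[1,0,2,9,0,0,-0.03],[1,0,5,12.5,0,0,-0.08],[1,0.2,9,12.5,0,0,-0.14],[1,0.3,13,12.5,0,0,-0.2],[1,0.4,17,12.5,0,0,-0.25],[1,0.5,21,12.5,0,0,-0.274],[1,0.6,25,12.5,0,0,-0.274],[1,0.6,29,12.5,0,0,-0.274],[1,0.6,32.5,12.5,0,0,-0.274],[1,0.6,34.8,12.5,0,0,-0.274]])

```text
time: 4.3
ee_pos: [0.5246, 0.0565, 0.3116]
tool_rot: [-1.569, -0.056, 0.06]
force: [0.9, -0.4, -3.0]
width: 0.0135
```

play_rows(moves=[[1,0,0,0,0,0,0],[1,0,0,0,0,0,0],[1,0,0,0,0,0,0],[1,0,0,0,0,0,0],[1,0,0,0,0,0,0],[1,0,0,0,0,0,0]])

```text
time: 4.8
ee_pos: [0.5255, 0.0526, 0.3128]
tool_rot: [-1.57, -0.055, 0.055]
force: [-0.4, -0.3, -3.0]
width: 0.0136
```

```bash
python3 - <<'E'
from h import *
s=bot.state();print(s['time'],s['ee_pos'],s['tool_rot'],s['force'],s['ft_torque'],s['width'])
M=R.from_rotvec(s['tool_rot']).as_matrix();print(M)
im=viewer.camera('wrist');cv2.imwrite('pics/w3.png',im[:,:,::-1])
im=viewer.camera('scene');cv2.imwrite('pics/s3.png',cv2.resize(im[120:270,290:410,::-1],None,fx=4,fy=4,interpolation=cv2.INTER_CUBIC))
im=viewer.camera('top');cv2.imwrite('pics/t3.png',cv2.resize(im[200:300,215:355,::-1],None,fx=5.5,fy=5.5,interpolation=cv2.INTER_CUBIC))
E
```

```text
4.8 [0.52553298 0.0525573  0.31275694] [-1.57014627 -0.05470472  0.05538118] [-0.40769925 -0.29578846 -3.03614475] [-0.02404984  0.05185897 -0.00539201] 0.013578345266587372
[[ 9.97544962e-01 -4.28525519e-04 -7.00276067e-02]
 [ 7.00275848e-02 -6.59802437e-05  9.97545053e-01]
 [-4.32093950e-04 -9.99999906e-01 -3.58096525e-05]]
```

View pics/w3.png

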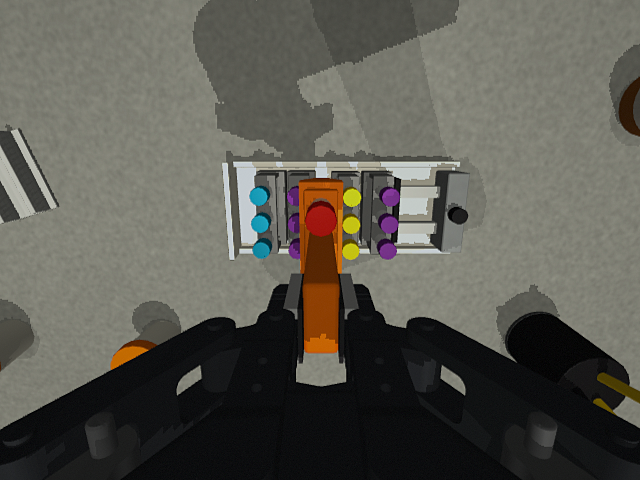

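View pics/s3.png

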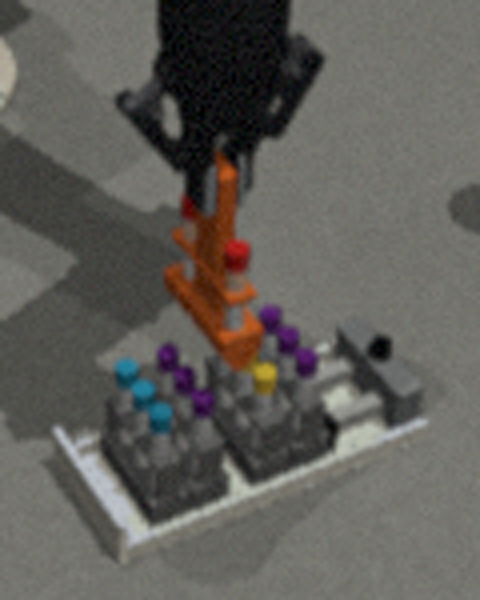

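View pics/t3.png

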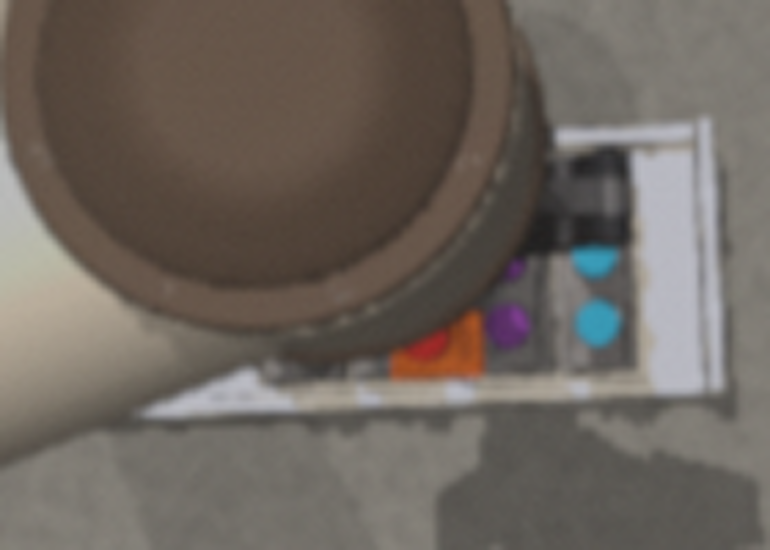

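```bash
cat > wc.py <<'E'
from caps import *
def run(name,z=.102,box=(190,140,470,300)):
    np.set_printoptions(precision=4,suppress=True)
    s=bot.state(); im=viewer.camera('wrist'); cv2.imwrite(f'pics/{name}.png',im[:,:,::-1])
    o=caps(im,'wrist',RG,box,z,s,40)
    yaw=.072; ax=np.array([-np.sin(yaw),np.cos(yaw)]); xx=np.array([np.cos(yaw),np.sin(yaw)])
    print(s['time'],s['ee_pos'],'F',s['force'],s['ft_torque'],'w',s['width'])
    print('TCP along',ax@s['ee_pos'][:2],'across',xx@s['ee_pos'][:2])
    for n in o:
        for p,c,a in o[n]: print(n,p,'along',round(ax@p,4),'rel',round(ax@(p-s['ee_pos'][:2])*1000,1),'across',round(xx@p,4),c,a)
if __name__=='__main__':
    import sys; run(sys.argv[1])
E
python3 wc.py w4
python3 - <<'E'
import numpy as np
ax=np.array([-np.sin(.072),np.cos(.072)])
for n,p in dict(a=(.5219,.1122),b=(.5246,.0786),c=(.5275,.0312),d=(.5295,-.0007)).items(): print(n,ax@p)
E
```

```text
4.95 [0.5256 0.053  0.3129] F [-0.0225 -0.1335 -3.2921] [0.0501 0.0115 0.0235] w 0.013448216694498407
TCP along 0.015029203625188382 across 0.5280409843090873
purple [0.5005 0.0277] along -0.0084 rel -23.4 across 0.5012 [292.9848 195.9137] 197
purple [0.4953 0.1093] along 0.0734 rel 58.4 across 0.5019 [389.9234 196.6679] 274
purple [0.5244 0.029 ] along -0.0088 rel -23.8 across 0.5251 [293.2079 223.5562] 178
purple [0.5191 0.1112] along 0.0736 rel 58.5 across 0.5257 [388.6148 224.1751] 257
purple [0.5478 0.0312] along -0.0083 rel -23.4 across 0.5487 [294.2948 249.6358] 173
purple [0.5426 0.1127] along 0.0734 rel 58.3 across 0.5493 [386.987  250.2597] 231
yellow [0.4978 0.0767] along 0.0407 rel 25.7 across 0.502 [351.1487 196.8922] 269
yellow [0.5215 0.0785] along 0.0408 rel 25.7 across 0.5258 [350.6154 224.3482] 247
yellow [0.5453 0.0801] along 0.0406 rel 25.6 across 0.5496 [349.8494 250.6527] 239
blue [ 0.5025 -0.002 ] along -0.0382 rel -53.2 across 0.501 [257.7235 195.7955] 264
blue [ 0.5264 -0.0002] along -0.0381 rel -53.1 across 0.525 [259.2267 223.498 ] 247
blue [0.5498 0.0012] along -0.0383 rel -53.4 across 0.5485 [260.2159 249.4714] 227
a 0.07436496115452837
b 0.040657782655700435
c -0.00682802925454925
d -0.03878925578445568
```

```bash
python3 - <<'E'
from caps import *
s=bot.state(); im=cv2.imread('pics/w4.png')[:,:,::-1].copy()
z=s['ee_pos'][2]-.185+.096
o=caps(im,'wrist',{'r':((0,200,60),(3,255,255)),'r2':((176,200,60),(180,255,255))},(280,180,360,260),z,s,60)
xx=np.array([np.cos(.072),np.sin(.072)]);ax=np.array([-xx[1],xx[0]])
for n in o:
  for p,c,a in o[n]: print(n,p,xx@p,ax@p,c,a)
E
```

```text
r [0.49191353 0.05049538] 0.49427156355492036 0.014977370019558766 [320.42111507 218.59430605] 843
```

play_rows(moves=[[1,0.19,0.19,-1,0,0,0],[1,0.19,0.19,-1.8,0,0,0],[1,0.19,0.19,-1.8,0,0,0],[1,0.19,0.19,-1.8,0,0,0],[1,0.19,0.19,-1.8,0,0,0]])

```text
time: 5.42
ee_pos: [0.5276, 0.0555, 0.2947]
tool_rot: [-1.57, -0.056, 0.057]
force: [0.4, 0.3, -3.1]
width: 0.0131
```

```bash
python3 wc.py w5; python3 -c "
import cv2
from cell import viewer
a=cv2.imread('pics/w5.png');cv2.imwrite('pics/w5c.png',cv2.resize(a[150:280,220:440],None,fx=3.5,fy=3.5,interpolation=cv2.INTER_CUBIC))
im=viewer.camera('scene')[:,:,::-1];cv2.imwrite('pics/s5.png',cv2.resize(im[170:270,290:410],None,fx=6,fy=6,interpolation=cv2.INTER_CUBIC))"
```

```text
5.4167 [0.5276 0.0555 0.2947] F [ 0.3602  0.307  -3.0983] [-0.0042  0.      0.0484] w 0.013146212865417655
TCP along 0.017388519640877162 across 0.5302167668505766
purple [0.5004 0.0291] along -0.007 rel -24.3 across 0.5012 [290.0722 196.6357] 291
purple [0.4954 0.1094] along 0.0734 rel 56.1 across 0.502 [391.9132 197.6559] 311
purple [0.5242 0.0306] along -0.0071 rel -24.5 across 0.525 [290.5387 226.    ] 271
purple [0.5191 0.1111] along 0.0734 rel 56.1 across 0.5258 [390.2586 226.9483] 290
purple [0.5476 0.0327] along -0.0068 rel -24.2 across 0.5486 [291.6094 253.7031] 256
purple [0.5426 0.1126] along 0.0733 rel 55.9 across 0.5493 [388.5153 254.6412] 262
yellow [0.4978 0.077 ] along 0.041 rel 23.6 across 0.5021 [350.8299 197.7755] 294
yellow [0.5215 0.0787] along 0.041 rel 23.6 across 0.5258 [350.1103 227.    ] 272
yellow [0.5453 0.0805] along 0.041 rel 23.6 across 0.5497 [349.451  255.0039] 255
blue [ 0.5026 -0.0019] along -0.0381 rel -55.5 across 0.5011 [250.6367 196.51  ] 300
blue [ 0.5263 -0.0003] along -0.0381 rel -55.5 across 0.5249 [252.1555 225.8092] 283
blue [0.55   0.0013] along -0.0382 rel -55.6 across 0.5486 [253.5985 253.7529] 259
```

View pics/w5c.png

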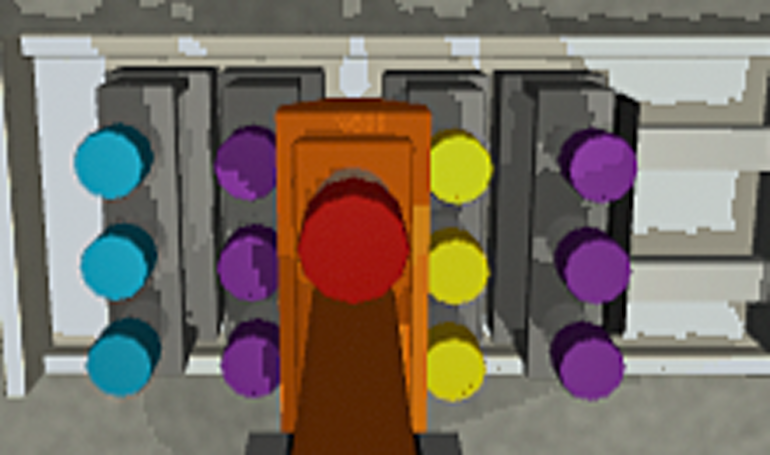

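View pics/s5.png

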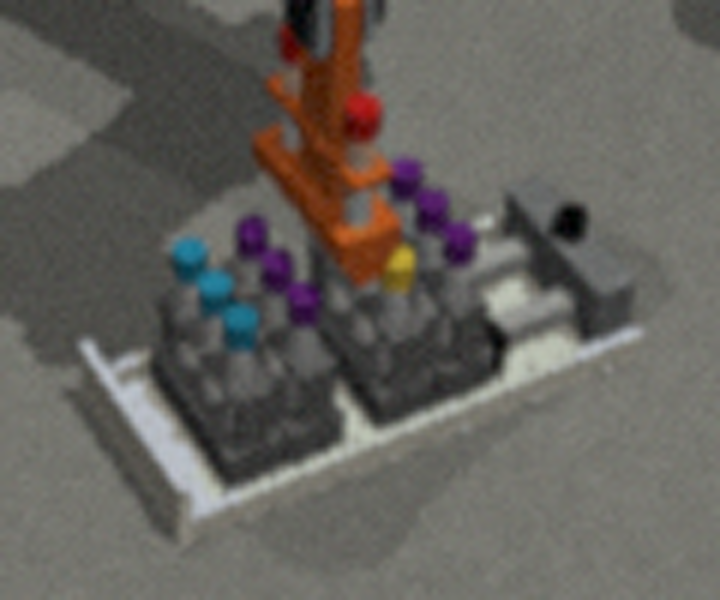

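play_rows(moves=[[1,0,-0.03,-0.3,0,0,0],[1,0,-0.03,-0.6,0,0,0],[1,0,-0.03,-0.9,0,0,0],[1,0,-0.03,-1.2,0,0,0],[1,0,-0.03,-1.5,0,0,0],[1,0,-0.03,-1.8,0,0,0],[1,0,-0.03,-2.1,0,0,0],[1,0,-0.03,-2.4,0,0,0],[1,0,-0.03,-2.7,0,0,0],[1,0,-0.03,-3.0,0,0,0],[1,0,-0.03,-3.0,0,0,0],[1,0,-0.03,-3.0,0,0,0]])

```text
time: 6.52
ee_pos: [0.5275, 0.0551, 0.2647]
tool_rot: [-1.57, -0.056, 0.057]
force: [-0.2, 0.2, -2.5]
width: 0.0138
```

```bash
python3 wc.py w6; python3 -c "
import cv2
from cell import viewer
a=cv2.imread('pics/w6.png');cv2.imwrite('pics/w6c.png',cv2.resize(a[150:280,220:440],None,fx=3.5,fy=3.5,interpolation=cv2.INTER_CUBIC))"
```

```text
6.5167 [0.5275 0.0551 0.2647] F [-0.2309  0.1527 -2.5437] [-0.0031  0.0129 -0.0341] w 0.013822959302467432
TCP along 0.017017152546824413 across 0.530055101038602
purple [0.5003 0.0295] along -0.0066 rel -23.6 across 0.5012 [287.2853 203.1963] 382
purple [0.4953 0.1093] along 0.0734 rel 56.4 across 0.5019 [401.0885 204.25  ] 384
purple [0.5241 0.0312] along -0.0066 rel -23.6 across 0.525 [288.1124 235.9326] 356
purple [0.519 0.111] along 0.0733 rel 56.3 across 0.5257 [398.9637 236.905 ] 358
purple [0.5474 0.0329] along -0.0065 rel -23.6 across 0.5483 [288.9582 266.3666] 311
purple [0.5426 0.1126] along 0.0733 rel 56.3 across 0.5493 [396.9722 267.6296] 324
yellow [0.4978 0.0766] along 0.0406 rel 23.6 across 0.502 [354.4052 204.4338] 385
yellow [0.5215 0.0783] along 0.0406 rel 23.5 across 0.5258 [353.5014 237.0397] 353
yellow [0.5448 0.0801] along 0.0407 rel 23.7 across 0.5492 [352.9123 267.4968] 308
blue [ 0.5027 -0.0019] along -0.0381 rel -55.1 across 0.5013 [242.4231 203.3022] 364
blue [ 0.5263 -0.0002] along -0.038 rel -55.0 across 0.5249 [244.5043 235.7695] 347
blue [0.5498 0.0014] along -0.0381 rel -55.2 across 0.5485 [246.2243 266.6168] 321
```

View pics/w6c.png

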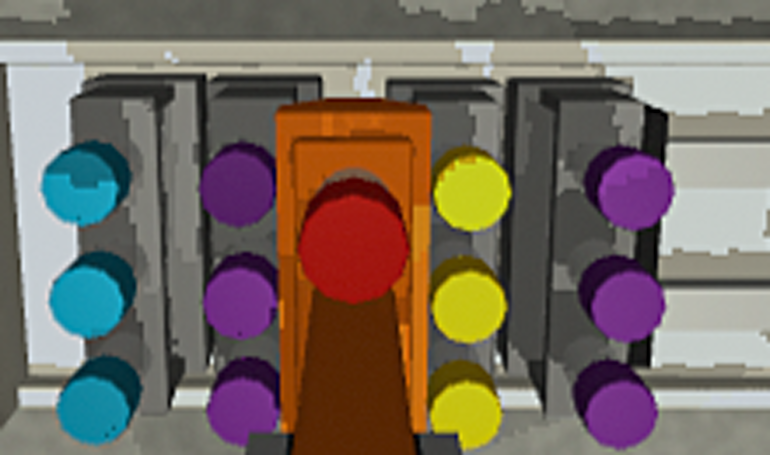

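play_rows(moves=[[1,0,0,-0.4,0,0,0],[1,0,0,-0.8,0,0,0],[1,0,0,-1.2,0,0,0],[1,0,0,-1.6,0,0,0],[1,0,0,-2.0,0,0,0],[1,0,0,-2.4,0,0,0],[1,0,0,-2.8,0,0,0],[1,0,0,-3.2,0,0,0],[1,0,0,-3.6,0,0,0],[1,0,0,-4.0,0,0,0],[1,0,0,-4.4,0,0,0],[1,0,0,-4.8,0,0,0]])

```text
time: 7.57
ee_pos: [0.5275, 0.0552, 0.2165]
tool_rot: [-1.57, -0.056, 0.056]
force: [-0.2, 0.1, -2.8]
width: 0.0133
```

```bash
python3 wc.py w7; python3 -c "
import cv2
from cell import viewer
a=cv2.imread('pics/w7.png');cv2.imwrite('pics/w7c.png',cv2.resize(a[150:330,200:460],None,fx=3,fy=3,interpolation=cv2.INTER_CUBIC))
im=viewer.camera('scene')[:,:,::-1];cv2.imwrite('pics/s7.png',cv2.resize(im[170:270,290:410],None,fx=6,fy=6,interpolation=cv2.INTER_CUBIC))"
```

```text
7.5667 [0.5275 0.0552 0.2165] F [-0.2454  0.1398 -2.8457] [0.0098 0.0061 0.0251] w 0.013287880110957285
TCP along 0.017059669911794417 across 0.5301229325333859
purple [0.5    0.0297] along -0.0063 rel -23.4 across 0.5008 [279.2063 216.731 ] 606
purple [0.495 0.109] along 0.0731 rel 56.0 across 0.5015 [420.5083 217.98  ] 600
purple [0.5234 0.0314] along -0.0063 rel -23.4 across 0.5243 [280.5526 256.4351] 570
purple [0.5189 0.1108] along 0.0732 rel 56.2 across 0.5255 [417.521  258.3836] 524
purple [0.541  0.0306] along -0.0084 rel -25.5 across 0.5418 [277.8972 284.3738] 107
purple [0.5394 0.1119] along 0.0728 rel 55.7 across 0.546 [414.114 290.987] 386
yellow [0.4977 0.0765] along 0.0405 rel 23.5 across 0.5019 [362.5724 218.6845] 580
yellow [0.5214 0.0783] along 0.0406 rel 23.6 across 0.5257 [361.3522 258.7137] 531
blue [ 0.5024 -0.0018] along -0.0379 rel -55.0 across 0.501 [222.9836 216.9673] 550
blue [ 0.526  -0.0001] along -0.038 rel -55.0 across 0.5247 [226.0154 256.9461] 519
blue [0.5481 0.0014] along -0.038 rel -55.1 across 0.5468 [228.6676 292.0894] 358
```

View pics/w7c.png

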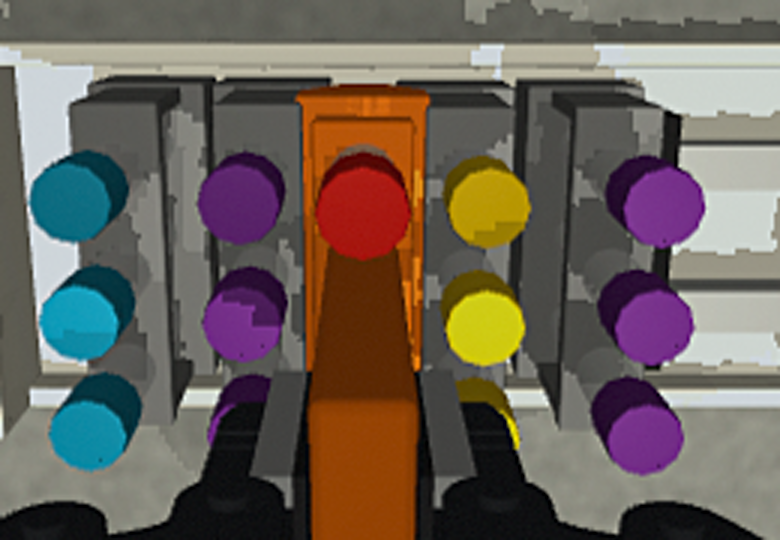

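View pics/s7.png

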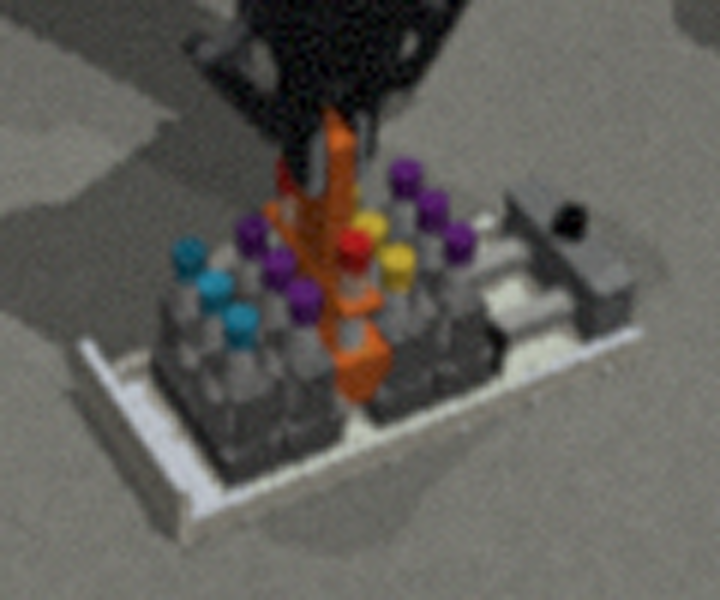

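play_rows(moves=[[1,0,0,-0.1,0,0,0],[1,0,0,-0.2,0,0,0],[1,0,0,-0.3,0,0,0],[1,0,0,-0.4,0,0,0],[1,0,0,-0.5,0,0,0],[1,0,0,-0.6,0,0,0],[1,0,0,-0.7,0,0,0],[1,0,0,-0.8,0,0,0],[1,0,0,-0.9,0,0,0],[1,0,0,-1.0,0,0,0],[1,0,0,-1.1,0,0,0],[1,0,0,-1.2,0,0,0]])

```text
time: 8.67
ee_pos: [0.5278, 0.0553, 0.2052]
tool_rot: [-1.57, -0.057, 0.056]
force: [-0.4, 0.5, 0.3]
width: 0.0133
```

```bash
python3 wc.py w8
```

```text
8.6667 [0.5278 0.0553 0.2052] F [-0.4255  0.53    0.2529] [ 0.3377  0.0213 -0.0641] w 0.013319717175316537
TCP along 0.017144591202748274 across 0.5304048844440928
purple [0.5   0.028] along -0.008 rel -25.2 across 0.5007 [273.1286 220.3157] 700
purple [0.4948 0.1089] along 0.073 rel 55.8 across 0.5013 [426.4288 221.5189] 688
purple [0.5232 0.0297] along -0.008 rel -25.2 across 0.524 [274.7071 261.915 ] 659
purple [0.518  0.1104] along 0.0729 rel 55.7 across 0.5246 [422.6436 262.9493] 651
purple [0.541 0.028] along -0.011 rel -28.1 across 0.5416 [270.6092 291.5057] 87
purple [0.5359 0.1109] along 0.072 rel 54.9 across 0.5425 [418.5647 293.1466] 232
yellow [0.4976 0.0785] along 0.0425 rel 25.4 across 0.502 [368.7771 222.6382] 655
yellow [0.5213 0.0803] along 0.0426 rel 25.5 across 0.5258 [367.2581 264.9745] 589
yellow [0.5398 0.0859] along 0.0469 rel 29.7 across 0.5446 [373.6098 296.4878] 41
blue [ 0.5024 -0.0018] along -0.0379 rel -55.0 across 0.501 [216.6316 220.7448] 627
blue [ 0.526 -0.   ] along -0.0379 rel -55.0 across 0.5247 [220.1859 263.0258] 581
blue [0.5454 0.0013] along -0.0379 rel -55.0 across 0.5441 [222.887  295.6667] 177
```

play_rows(moves=[[1,0,-0.02,-0.1,0,0,0],[1,0,-0.05,-0.2,0,0,0],[1,0,-0.08,-0.3,0,0,0],[1,0,-0.12,-0.4,0,0,0],[1,0,-0.16,-0.5,0,0,0],[1,0.01,-0.2,-0.6,0,0,0],[1,0.01,-0.25,-0.7,0,0,0],[1,0.02,-0.3,-0.8,0,0,0]])

```text
time: 9.38
ee_pos: [0.5272, 0.0521, 0.1962]
tool_rot: [-1.57, -0.055, 0.057]
force: [-0.6, 1.7, -2.3]
width: 0.0131
```

```bash
python3 wc.py w9
```

```text
9.3833 [0.5272 0.0521 0.1962] F [-0.648   1.7443 -2.2861] [ 0.567  -0.0032 -0.025 ] w 0.013086018856307276
TCP along 0.014074310716182988 across 0.5295905357530432
purple [0.5    0.0211] along -0.0149 rel -29.0 across 0.5003 [263.025  225.3317] 799
purple [0.4945 0.1091] along 0.0732 rel 59.1 across 0.5011 [438.2325 226.8519] 770
purple [0.5231 0.0227] along -0.015 rel -29.0 across 0.5234 [264.9767 268.5959] 772
purple [0.5174 0.1105] along 0.073 rel 58.9 across 0.5241 [433.8118 269.7016] 744
purple [0.5379 0.0237] along -0.015 rel -29.1 across 0.5382 [266.0778 294.6667] 90
purple [0.5323 0.108 ] along 0.0694 rel 55.4 across 0.5387 [424.6772 295.5669] 127
yellow [0.4975 0.0801] along 0.0441 rel 30.0 across 0.502 [380.2623 228.6283] 713
yellow [0.5211 0.0819] along 0.0442 rel 30.1 across 0.5257 [378.423  272.6656] 643
blue [ 0.5028 -0.0087] along -0.0449 rel -59.0 across 0.5009 [203.5095 226.4905] 683
blue [ 0.5264 -0.0071] along -0.045 rel -59.0 across 0.5245 [207.528  270.6693] 644
```

play_rows(moves=[[1,0,0,-0.08,0,0,0],[1,0,0,-0.16,0,0,0],[1,0,0,-0.24,0,0,0],[1,0,0,-0.32,0,0,0],[1,0,0,-0.38,0,0,0],[1,0,0,-0.42,0,0,0],[1,0,0,-0.42,0,0,0]])

```text
time: 10.02
ee_pos: [0.5276, 0.0522, 0.1926]
tool_rot: [-1.57, -0.056, 0.057]
force: [-0.3, 2.1, -2.7]
width: 0.0133
```

play_rows(moves=[[1,0,0,-0.05,0,0,0],[1,0,0,-0.1,0,0,0],[1,0,0,-0.1,0,0,0]])

```text
time: 10.27
ee_pos: [0.5277, 0.0521, 0.1917]
tool_rot: [-1.57, -0.056, 0.056]
force: [-0.3, 1.6, -3.2]
width: 0.0134
```

```bash
python3 wc.py w10; python3 -c "
import cv2
from cell import viewer
a=cv2.imread('pics/w10.png');cv2.imwrite('pics/w10c.png',cv2.resize(a[150:330,200:460],None,fx=3,fy=3,interpolation=cv2.INTER_CUBIC))
im=viewer.camera('scene')[:,:,::-1];cv2.imwrite('pics/s10.png',cv2.resize(im[170:270,290:410],None,fx=6,fy=6,interpolation=cv2.INTER_CUBIC))"
```

```text
10.2667 [0.5277 0.0521 0.1917] F [-0.3266  1.581  -3.2423] [ 0.4268  0.0249 -0.0466] w 0.013373068244300805
TCP along 0.014044349514548627 across 0.5301043093280041
purple [0.5001 0.0209] along -0.0151 rel -29.1 across 0.5003 [261.2675 226.1998] 841
purple [0.4945 0.1089] along 0.0731 rel 59.1 across 0.501 [441.4896 227.7656] 819
purple [0.5229 0.0226] along -0.015 rel -29.1 across 0.5232 [263.4644 270.1303] 829
purple [0.5173 0.1103] along 0.0728 rel 58.8 across 0.5239 [436.6811 271.4938] 806
purple [0.5369 0.0242] along -0.0145 rel -28.6 across 0.5373 [265.6579 295.6974] 76
purple [0.5314 0.1075] along 0.069 rel 54.9 across 0.5377 [426.7727 296.5114] 88
yellow [0.4975 0.0801] along 0.0441 rel 30.1 across 0.502 [382.1493 229.6354] 757
yellow [0.5211 0.0819] along 0.0442 rel 30.2 across 0.5257 [380.174  274.7847] 678
blue [ 0.5028 -0.0082] along -0.0444 rel -58.4 across 0.5009 [201.4627 227.3379] 657
blue [ 0.5264 -0.0072] along -0.0451 rel -59.1 across 0.5245 [204.4464 272.5848] 672
```

View pics/s10.png

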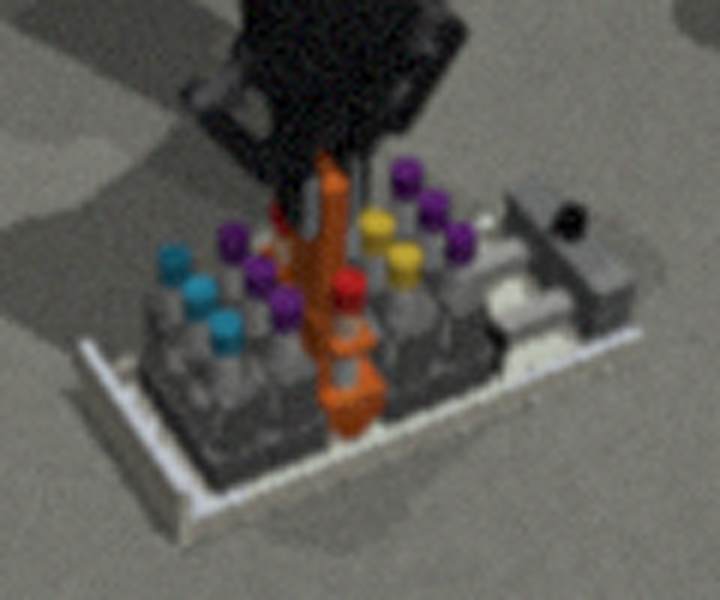

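View pics/w10c.png

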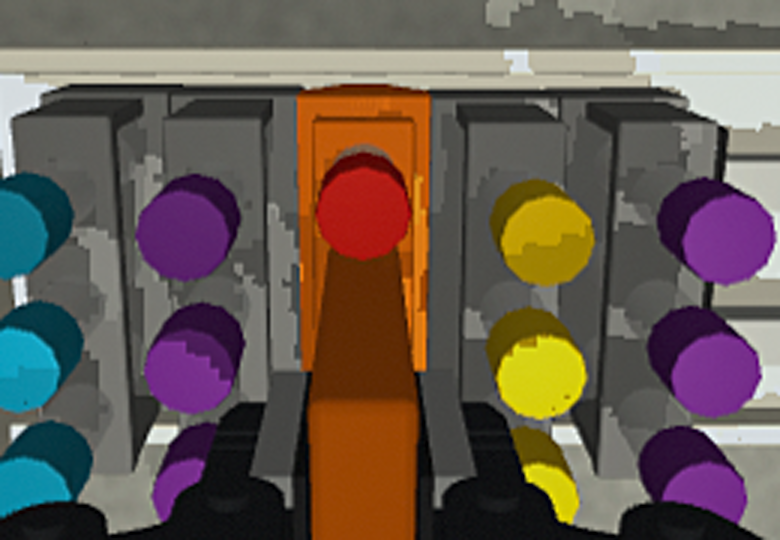

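play_rows(moves=[[1,0,0,-0.04,0,0,0],[1,0,0,-0.08,0,0,0],[1,0,0,-0.08,0,0,0],[1,0,0,-0.08,0,0,0]])

```text
time: 10.7
ee_pos: [0.5278, 0.0522, 0.191]
tool_rot: [-1.57, -0.057, 0.056]
force: [-0.9, 1.2, -1.9]
width: 0.0132
```

play_rows(moves=[[1,0,0,-0.04,0,0,0],[1,0,0,-0.07,0,0,0],[1,0,0,-0.07,0,0,0],[1,0,0,-0.07,0,0,0]])

```text
time: 11.03
ee_pos: [0.5278, 0.0522, 0.191]
tool_rot: [-1.57, -0.057, 0.056]
force: [-2.0, 1.3, 4.8]
width: 0.0131
```

play_rows(moves=[[1,0,0,0.05,0,0,0],[1,0,0,0.05,0,0,0],[1,0,0.03,0.05,0,0,0],[1,0,0.06,0.05,0,0,0],[1,-0.01,0.09,0.05,0,0,0],[1,-0.01,0.12,0.05,0,0,0],[1,-0.01,0.15,0.05,0,0,0],[1,-0.01,0.15,0.05,0,0,0]])

```text
time: 11.7
ee_pos: [0.5278, 0.0534, 0.1909]
tool_rot: [-1.571, -0.057, 0.056]
force: [-0.5, -2.2, 4.0]
width: 0.0135
```

play_rows(moves=[[1,0,0.03,0,0,0,0],[1,0,0.06,0,0,0,0],[1,-0.01,0.09,0,0,0,0],[1,-0.01,0.1,0,0,0,0],[1,-0.01,0.1,0,0,0,0]])

```text
time: 12.12
ee_pos: [0.5278, 0.0547, 0.1909]
tool_rot: [-1.57, -0.057, 0.056]
force: [0.2, -2.6, 4.2]
width: 0.0132
```

```bash
python3 wc.py w11
```

```text
12.1167 [0.5278 0.0547 0.1909] F [ 0.2237 -2.557   4.2476] [-1.0724 -0.1956  0.0025] w 0.013206400594511072
TCP along 0.016562562181993156 across 0.5303223280321984
purple [0.4999 0.0211] along -0.0149 rel -31.5 across 0.5001 [256.0883 225.7096] 861
purple [0.4945 0.1103] along 0.0744 rel 57.9 across 0.5011 [439.7016 227.7942] 831
purple [0.5228 0.0227] along -0.0149 rel -31.5 across 0.5231 [258.405  270.0309] 842
purple [0.5173 0.1117] along 0.0742 rel 57.6 across 0.524 [434.9667 271.7852] 810
purple [0.5368 0.0255] along -0.0132 rel -29.8 across 0.5372 [263.018  295.7568] 111
purple [0.5313 0.1088] along 0.0703 rel 53.7 across 0.5377 [424.9639 296.6867] 83
yellow [0.4975 0.0815] along 0.0455 rel 29.0 across 0.5021 [380.2635 229.7088] 759
yellow [0.5212 0.0833] along 0.0456 rel 29.1 across 0.5258 [378.1716 275.173 ] 682
blue [ 0.5028 -0.0069] along -0.0431 rel -59.6 across 0.501 [198.3879 227.499 ] 513
blue [ 0.5264 -0.0063] along -0.0441 rel -60.7 across 0.5246 [200.7613 272.7697] 595
```

play_rows(moves=[[1,0,0.02,0.03,0,0,0],[1,0,0.04,0.03,0,0,0],[1,0,0.06,0.03,0,0,0],[1,0,0.06,0.03,0,0,0],[1,0,0.06,0.03,0,0,0]])

```text
time: 12.58
ee_pos: [0.5276, 0.0554, 0.1909]
tool_rot: [-1.57, -0.057, 0.056]
force: [1.5, -1.5, 1.8]
width: 0.0131
```

play_rows(moves=[[1,0,0.02,0,0,0,0],[1,0,0.04,0,0,0,0],[1,0,0.06,0,0,0,0],[1,0,0.06,0,0,0,0],[1,0,0.06,0,0,0,0]])

```text
time: 13.0
ee_pos: [0.5275, 0.0559, 0.1909]
tool_rot: [-1.57, -0.056, 0.056]
force: [1.5, -1.4, 1.2]
width: 0.0133
```

play_rows(moves=[[1,0,0.02,0,0,0,0],[1,0,0.04,0,0,0,0],[1,0,0.05,0,0,0,0],[1,0,0.05,0,0,0,0],[1,0,0.05,0,0,0,0]])

```text
time: 13.42
ee_pos: [0.5274, 0.0562, 0.1909]
tool_rot: [-1.57, -0.056, 0.057]
force: [1.3, -2.5, 0.9]
width: 0.0132
```

play_rows(moves=[[1,0,0.02,0,0,0,0],[1,0,0.04,0,0,0,0],[1,0,0.05,0,0,0,0],[1,0,0.05,0,0,0,0],[1,0,0.05,0,0,0,0]])

```text
time: 13.83
ee_pos: [0.5273, 0.0567, 0.1909]
tool_rot: [-1.57, -0.056, 0.057]
force: [1.3, -4.8, -0.5]
width: 0.0134
```

play_rows(moves=[[1,0,0.02,0,0,0,0],[1,0,0.04,0,0,0,0],[1,0,0.05,0,0,0,0],[1,0,0.05,0,0,0,0],[1,0,0.05,0,0,0,0]])

```text
time: 14.25
ee_pos: [0.5274, 0.0572, 0.191]
tool_rot: [-1.57, -0.056, 0.057]
force: [0.9, -4.7, 0.6]
width: 0.0129
```

```bash
python3 wc.py w12; python3 -c "
import cv2
a=cv2.imread('pics/w12.png');cv2.imwrite('pics/w12c.png',cv2.resize(a[150:330,280:540],None,fx=3,fy=3,interpolation=cv2.INTER_CUBIC))"
```

```text
14.25 [0.5274 0.0572 0.191 ] F [ 0.8747 -4.7395  0.6147] [-1.8487 -0.4204 -0.0775] w 0.012851234517049176
TCP along 0.019098090788647146 across 0.530106107962482
purple [0.4998 0.0212] along -0.0148 rel -33.9 across 0.5001 [251.2104 226.1838] 865
purple [0.494  0.1126] along 0.0767 rel 57.6 across 0.5009 [439.1747 227.8687] 830
purple [0.5227 0.0229] along -0.0147 rel -33.8 across 0.523 [253.8482 270.4102] 863
purple [0.5168 0.1139] along 0.0764 rel 57.3 across 0.5237 [434.2564 271.7655] 823
purple [0.5367 0.0265] along -0.0122 rel -31.3 across 0.5372 [260.1709 296.1624] 117
purple [0.5309 0.1112] along 0.0727 rel 53.6 across 0.5376 [424.8148 296.9136] 81
yellow [0.4969 0.0838] along 0.0478 rel 28.7 across 0.5017 [379.769 229.471] 775
yellow [0.5207 0.0855] along 0.0478 rel 28.7 across 0.5255 [377.5352 275.085 ] 682
blue [ 0.5028 -0.0056] along -0.0418 rel -60.9 across 0.5011 [196.0272 228.3079] 367
blue [ 0.5264 -0.0052] along -0.043 rel -62.1 across 0.5247 [198.1066 273.4371] 469
```

View pics/w12c.png

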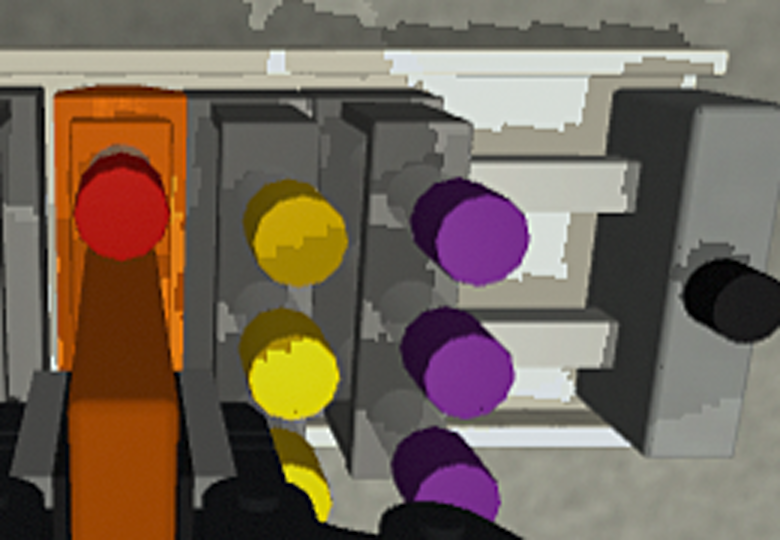

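play_rows(moves=[[1,0,0,0,0,0,0],[1,0,0,0,0,0,0]])

```text
time: 14.47
ee_pos: [0.5274, 0.0572, 0.1909]
tool_rot: [-1.57, -0.056, 0.057]
force: [-0.0, -6.4, 1.3]
width: 0.0132
```

play_rows(moves=[[1,0,0,0,0,0,0],[1,0,0,0,0,0,0]])

```text
time: 14.63
ee_pos: [0.5274, 0.0573, 0.191]
tool_rot: [-1.57, -0.056, 0.057]
force: [0.6, -4.3, -0.0]
width: 0.0133
```

play_rows(moves=[[1,0,0.01,0,0,0,0],[1,0,0.02,0,0,0,0],[1,0,0.03,0,0,0,0],[1,0,0.03,0,0,0,0]])

```text
time: 14.97
ee_pos: [0.5274, 0.0575, 0.191]
tool_rot: [-1.57, -0.056, 0.057]
force: [2.3, -6.0, 0.6]
width: 0.0137
```

play_rows(moves=[[1,0,0,0,0,0,0],[1,0,0,0,0,0,0]])

```text
time: 15.13
ee_pos: [0.5274, 0.0575, 0.191]
tool_rot: [-1.57, -0.056, 0.057]
force: [0.3, -5.4, 0.8]
width: 0.0133
```

```bash
python3 wc.py w13|grep -v blue;python3 wc.py w14|head -1;python3 wc.py w14|head -1;python3 - <<'E'
from h import *
im=viewer.camera('scene')[:,:,::-1];cv2.imwrite('pics/s13.png',cv2.resize(im[170:270,290:410],None,fx=6,fy=6,interpolation=cv2.INTER_CUBIC))
im=viewer.camera('top')[:,:,::-1];cv2.imwrite('pics/t13.png',cv2.resize(im[210:290,215:355],None,fx=5.5,fy=5.5,interpolation=cv2.INTER_CUBIC))
E
```

```text
15.1333 [0.5274 0.0575 0.191 ] F [ 0.3261 -5.4052  0.7935] [-2.0482 -0.3789 -0.0736] w 0.013304344581732927
TCP along 0.019425740185386623 across 0.5301689180711376
purple [0.4998 0.0212] along -0.0149 rel -34.3 across 0.5001 [250.4722 226.0789] 862
purple [0.494  0.1127] along 0.0769 rel 57.5 across 0.5009 [438.8198 227.7315] 838
purple [0.5227 0.023 ] along -0.0146 rel -34.1 across 0.523 [253.3774 270.3142] 869
purple [0.5169 0.1141] along 0.0766 rel 57.2 across 0.5237 [434.0122 271.7089] 821
purple [0.5367 0.0264] along -0.0123 rel -31.7 across 0.5373 [259.4237 296.1695] 118
purple [0.5309 0.1111] along 0.0726 rel 53.2 across 0.5375 [424.     296.7528] 89
yellow [0.4971 0.084 ] along 0.048 rel 28.6 across 0.5019 [379.4823 229.7267] 761
yellow [0.5207 0.0858] along 0.0481 rel 28.7 across 0.5255 [377.4254 275.0132] 684
15.1833 [0.5274 0.0575 0.191 ] F [ 0.726  -6.0627  1.3473] [-2.0726 -0.3714 -0.0798] w 0.01313828656333026
15.2333 [0.5274 0.0575 0.191 ] F [ 1.8616 -5.0555  2.2798] [-2.0249 -0.3208 -0.1189] w 0.013204709145615194
```

View pics/s13.png

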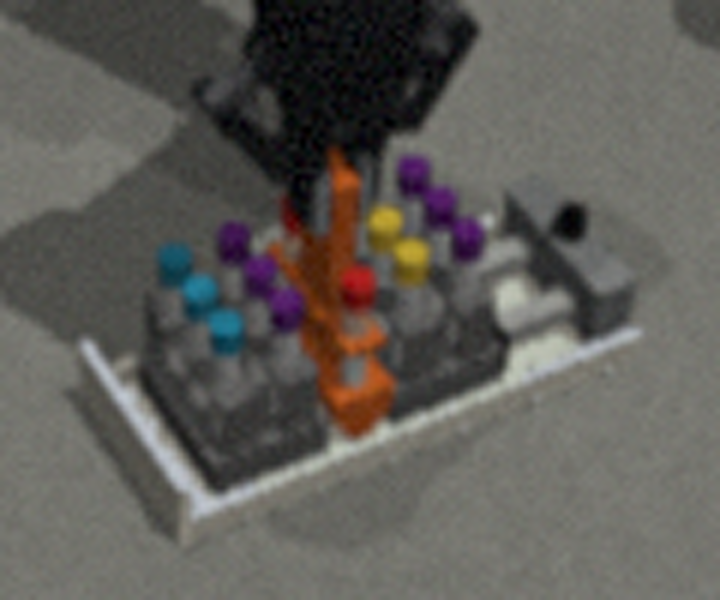

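play_rows(moves=[[0.8,0,0,0,0,0,0],[0.75,0,0,0,0,0,0],[0.7,0,0,0,0,0,0],[0.65,0,0,0,0,0,0],[0.6,0,0,0,0,0,0],[0.6,0,0,0,0,0,0],[0.6,0,0,0,0,0,0]])

```text
time: 15.97
ee_pos: [0.5275, 0.0578, 0.191]
tool_rot: [-1.57, -0.056, 0.056]
force: [-0.8, -0.2, -0.7]
width: 0.034
```

```bash
python3 wc.py w15;python3 -c "
import cv2
a=cv2.imread('pics/w15.png');cv2.imwrite('pics/w15c.png',cv2.resize(a[150:400,200:460],None,fx=2.3,fy=2.3,interpolation=cv2.INTER_CUBIC))"
```

```text
15.9667 [0.5275 0.0578 0.191 ] F [-0.8202 -0.1694 -0.6752] [ 0.0333 -0.009   0.001 ] w 0.033998667509690925
TCP along 0.019709654973451566 across 0.5302917843105208
purple [0.4999 0.0212] along -0.0149 rel -34.6 across 0.5001 [249.7733 225.8128] 860
purple [0.4942 0.1124] along 0.0766 rel 56.8 across 0.501 [437.4345 227.5716] 817
purple [0.5227 0.0227] along -0.0149 rel -34.6 across 0.523 [252.1264 269.935 ] 815
purple [0.517  0.1137] along 0.0762 rel 56.5 across 0.5238 [432.5985 271.5262] 802
purple [0.531  0.1111] along 0.0726 rel 52.9 across 0.5376 [423.2188 296.5625] 96
yellow [0.4971 0.0835] along 0.0475 rel 27.8 across 0.5018 [377.7848 229.1785] 762
yellow [0.5189 0.0861] along 0.0486 rel 28.9 across 0.5238 [377.9213 271.417 ] 470
blue [ 0.5029 -0.0053] along -0.0414 rel -61.1 across 0.5012 [195.4149 227.9195] 323
blue [ 0.5265 -0.0048] along -0.0426 rel -62.3 across 0.5248 [197.5908 273.2368] 435
```

View pics/w15c.png

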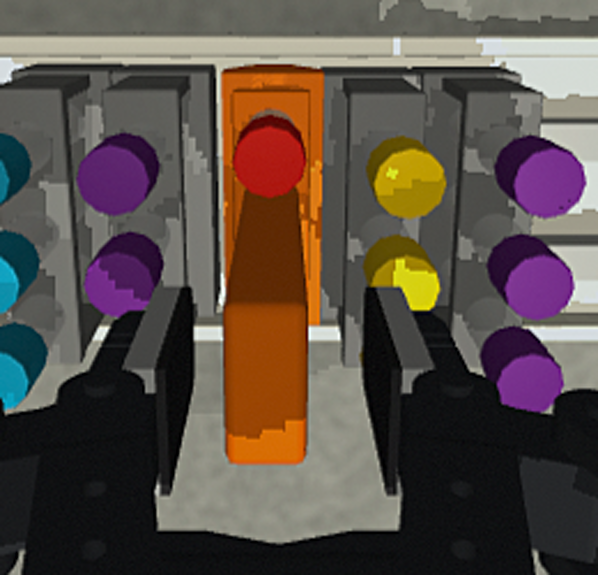

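play_rows(moves=[[0.6,0,0,1,0,0,0],[0.6,0,0,2.5,0,0,0],[0.6,0,0,5,0,0,0],[0.6,0,0,8,0,0,0],[0.6,0,0,12,0,0,0],[0.6,0,0,12,0,0,0],[0.6,0,0,12,0,0,0]])

```text
time: 16.6
ee_pos: [0.5284, 0.0579, 0.3147]
tool_rot: [-1.568, -0.062, 0.051]
force: [-0.3, -1.1, -0.6]
width: 0.0338
```

play_rows(moves=[[0.6,-2,-4,0,0,0,0],[0.6,-4,-8,0,0,0,0],[0.6,-6,-12,0,0,0,0],[0.6,-7,-16,0,0,0,0],[0.6,-8,-20,0,0,0,0],[0.6,-8,-20,0,0,0,0],[0.6,-8,-20,0,0,0,0]])

```text
time: 17.18
ee_pos: [0.4461, -0.1444, 0.3105]
tool_rot: [-1.57, -0.051, 0.054]
force: [0.9, 0.3, -0.0]
width: 0.0344
```

```bash
python3 - <<'E'
from caps import *
np.set_printoptions(precision=4,suppress=True)
im=viewer.camera('top');cv2.imwrite('pics/t16.png',cv2.resize(im[210:290,215:355,::-1],None,fx=5.5,fy=5.5,interpolation=cv2.INTER_CUBIC))
RG['red']=((0,180,80),(3,255,255))
ax=np.array([-np.sin(.072),np.cos(.072)]);xx=np.array([ax[1],-ax[0]])
o=caps(im,'top',RG,(215,210,355,290),.102)
for n in o:
    for p,c,a in o[n]: print(n,p,'along',round(ax@p,4),round(xx@p,4),c,a)
im=viewer.camera('scene');cv2.imwrite('pics/s16.png',cv2.resize(im[170:270,290:410,::-1],None,fx=6,fy=6,interpolation=cv2.INTER_CUBIC))
for q in ['orange_rack','rack_a']: print([(d['location'],d['conf']) for d in models.mark_of(q,'scene')][:5])
print(bot.state()['time'])
E
```

```text
purple [0.5514 0.0238] along -0.0159 0.5517 [310.4255 234.3191] 47
purple [0.545  0.1176] along 0.0781 0.552 [262.1296 236.2778] 54
purple [0.5277 0.0219] along -0.0161 0.5279 [311.06 246.54] 50
purple [0.5215 0.1158] along 0.078 0.5285 [262.5714 248.375 ] 56
purple [0.5043 0.0203] along -0.0161 0.5044 [311.5306 258.6327] 49
purple [0.4978 0.1142] along 0.0781 0.5048 [262.9655 260.5862] 58
yellow [0.5476 0.0873] along 0.0477 0.5525 [277.7292 235.375 ] 48
yellow [0.524  0.0855] along 0.0476 0.5288 [278.2143 247.5   ] 56
yellow [0.5002 0.0838] along 0.0476 0.5049 [278.7059 259.8039] 51
blue [ 0.5532 -0.0063] along -0.0461 0.5513 [325.9333 233.8667] 45
blue [ 0.5299 -0.0079] along -0.046 0.5279 [326.4091 245.8409] 44
blue [ 0.5058 -0.0098] along -0.0462 0.5038 [327.0889 258.2889] 45
red [0.5531 0.058 ] along 0.018 0.5558 [292.9048 233.    ] 21
red [0.4981 0.0562] along 0.0202 0.5009 [292.9091 261.2727] 11
[([0.522, 0.0545, 0.0075], 0.58)]
[([0.5273, 0.0222, 0.0036], 0.73), ([0.5211, 0.1171, 0.0055], 0.7), ([0.5277, -0.0091, 0.0092], 0.68), ([0.5255, 0.0855, 0.0025], 0.63)]
17.3833
```

View pics/t16.png

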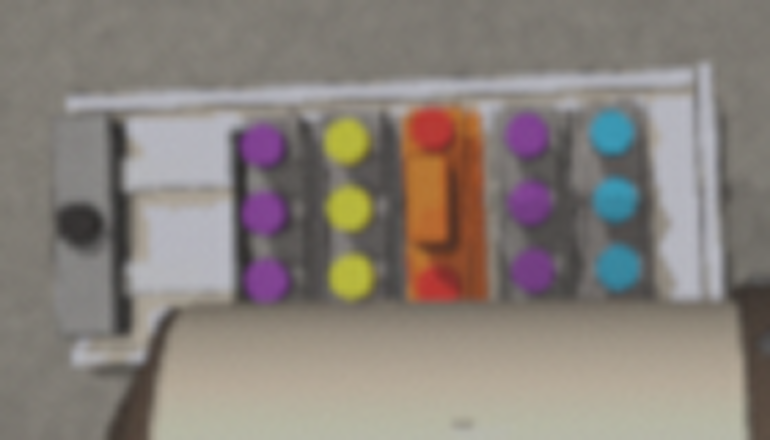

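View pics/s16.png

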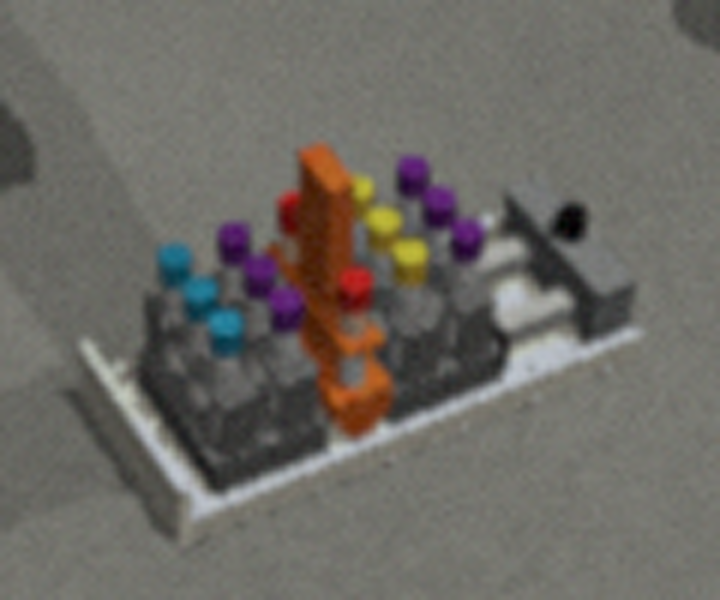

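play_rows(moves=[[0.6,0,-4,0,0,0,0],[0.6,0,-8,0,0,0,0],[0.6,0,-12,0,0,0,0],[0.6,0,-16,0,0,0,0],[0.6,0,-16,0,0,0,0],[0.6,0,-16,0,0,0,0]])

```text
time: 17.88
ee_pos: [0.448, -0.3029, 0.31]
tool_rot: [-1.569, -0.054, 0.056]
force: [0.3, 0.9, -0.7]
width: 0.0342
```

```bash
python3 - <<'E'
from caps import *
np.set_printoptions(precision=4,suppress=True)
im=viewer.camera('top');cv2.imwrite('pics/t17.png',cv2.resize(im[215:285,255:345,::-1],None,fx=8,fy=8,interpolation=cv2.INTER_CUBIC))
ax=np.array([-np.sin(.072),np.cos(.072)]);xx=np.array([ax[1],-ax[0]])
RG['red']=((0,150,80),(5,255,255))
o=caps(im,'top',RG,(215,210,355,290),.102)
for n in o:
    for p,c,a in o[n]: print(n,'along',round(ax@p,4),round(xx@p,4),c,a)
print(bot.state()['time'])
E
```

```text
purple along -0.0161 0.5516 [310.5306 234.3673] 49
purple along 0.0781 0.5522 [262.1132 236.2075] 53
purple along -0.016 0.5279 [310.9804 246.549 ] 51
purple along 0.078 0.5285 [262.5714 248.375 ] 56
purple along -0.0162 0.5043 [311.58 258.7 ] 50
purple along 0.0781 0.5048 [262.9655 260.5862] 58
yellow along 0.0479 0.5524 [277.6531 235.4082] 49
yellow along 0.0476 0.5288 [278.2143 247.5   ] 56
yellow along 0.0476 0.5049 [278.7059 259.8039] 51
blue along -0.0461 0.5513 [325.9333 233.8667] 45
blue along -0.0461 0.528 [326.4783 245.7826] 46
blue along -0.0462 0.5038 [327.0889 258.2889] 45
red along 0.0175 0.5557 [293.1905 233.0476] 42
red along 0.0171 0.5 [294.5  261.64] 50
17.9333
```

View pics/t17.png

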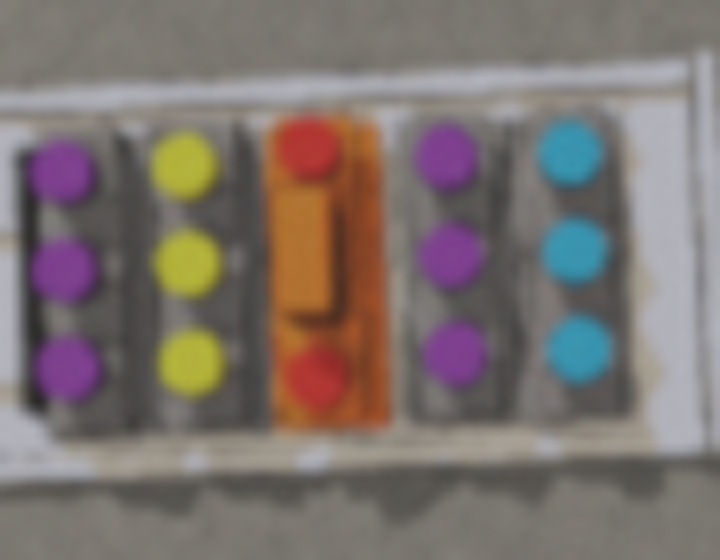

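```bash
python3 -c "
from cell import bot
print(bot.sign_off())"
```

```text
the job is handed in; nothing more can be done
None
```

I lowered the orange rack by its handle into the gap, slid the row up to the stop pad, let go, and handed the job in at about 18 s of the 54 s. No verdict is reported, so what follows is what my own checks showed.

- **Insertion:** The rack went in centred between the yellow-capped rack and the purple-capped one, and they moved apart evenly. It met the tray floor at the expected height, where the wrist read about 5 N upward (about 8 N on the floor).
- **Slide to the stop:** Pushing the three racks took about 2 N. Over the last 1.3 mm this rose to about 5.5 N, so I estimate about 3.5 N on the pad, well short of its hard end. The readings were noisy, by roughly 1 N.
- **After letting go:** The row sprang back about 0.3–0.5 mm, which fits the end rack still pressing on the pad.
- **Last top picture:**
  - Spacing is 30.3 mm from orange to the yellow-capped rack and 30.4 mm from there to the end rack, so the row is closed up.
  - All racks look upright, and the orange one is square to the row within about 0.01 rad.
  - The gripper is well clear, and I saw nothing to suggest the other objects were touched.

**Not confirmed:** I could not measure the remaining pad force directly; I infer it from the force rise and the spring-back. The wrist camera gave spacings about 1 mm shorter than the top camera near the end. I put that down to calibration error and trusted the top view.

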